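# Seat the trocar holder on its pin and draw the dilator

## Task

The blue trocar holder on the packing jig is riding on top of the locating pin hidden beneath it: without lifting it off the jig, nudge it against the green fence and along it until its hole drops over the pin and it lies flat. Then, with the holder staying down on the pin, draw the dilator straight out of the steel sleeve by its blue handle and lay it down flat in the steel pan. Leave the pan, the amber vial holder, the bowl and the spare sleeve where they stand.

Things in the scene. Friction and masses are not known exactly. Their poses are not given: they have to be found in the camera images.
- jig: Fixed aluminium packing jig. Origin at its underside (bench level), below the middle of the pin slot; x away from the robot, y left, z up. Deck top at z = 20 mm, x -170..120, y -90..115. Green fence on the deck along x, x -160..110: inner face at y = -70, top at z = 34 mm.
- slot_mid (a point): On the deck, middle of the pin slot (jig x 0, y 0, z 20 mm). A fixed upright steel pin, 14 mm diameter, 12 mm high with a slightly tapered tip, stands on the jig's line y = 0 somewhere within 12 mm either way along x of this point; where exactly is not known, as the holder covers it. Find it by touch.
- rail_under (a point): Middle of the underside of the fixed beech peg rail over the jig, at jig x -66, y 0, z 217 mm: bar 24 mm along x, 370 along y, 36 high, pegs on its far side. Steel arms at jig y +-155 (x -74..72, z 225..237) carry it from posts at x 60. An upright hand hits it: lean the hand back so the fingers point down and away from the robot, 25 to 45 degrees.
- holder: Loose blue trocar holder, about 0.6 kg. Origin: centre of its 21 mm through hole, underside; x to its far end, y left, z up. Plate 10 mm thick, x -115..65, y -70..40 mm. Upstand on the near edge, x -115..-109, full width, 24 mm high from the underside: push its near face. With the flank y = -70 on the fence the hole is in line with the pin; seated, the origin is at jig z 20 mm and the pin stops it.
- holder_com (a point): Point on the holder about midway along (holder x -25, y -15, z 0 mm), near its centre of mass. At the start the holder's near edge is on the deck, its far end propped up 4 to 5 degrees by the pin, the hole 18 to 55 mm short of the pin (push along +x), the flank roughly 10 to 28 mm off the fence, yaw within 3 degrees. Sliding it takes 3 to 12 N, more if pressed hard on the fence.
- sleeve_mouth (a point): Near mouth of the steel sleeve fixed on the holder, on its axis: holder x -43, y -50, z 58 mm. The sleeve runs along holder x to x 37; outer diameter 26, bore 19 mm, both ends open.
- dilator: Loose dilator, 140 mm long, about 0.16 kg, lying in the sleeve. Origin: centre of its blue handle, a block 45 (x) x 26 (y) x 30 mm (z); x along the 16 mm steel shaft, which runs from x 22 to its tip at 117. In the sleeve its origin is near holder (-70, -50, 57) mm; draw it about 95 mm along the holder's -x to clear the sleeve. Only light friction holds it.
- pan: Loose open steel instrument pan, 0.8 kg, 220 (x) x 140 (y) x 32 mm high, walls and floor 4 to 5 mm. Origin at the centre of its underside. Stands left or right of the jig.
- vial_holder: Amber glass vial holder with three capped vials, 130 x 75 mm, 74 mm high; origin at the centre of its underside. Bystander, on the side where the pan is not.
- bowl: Steel bowl, 100 mm across, 50 mm high; origin at the centre of its underside. Bystander.
- spare_sleeve: Chrome sleeve standing upright, 32 mm diameter, 85 mm high; origin at the centre of its underside. Bystander.

How it is judged (in metres and radians):
On the way, in this order (a step that is already met when the one before it is completed fails the run):
1. the holder has dropped over the pin and lies flat on the deck, the dilator still in its sleeve (z of holder in the frame of jig below 0.0225 m and angle between holder's own z axis and vertical below 0.025 rad and x of holder in the frame of jig between -0.018 and 0.018 m and y of holder in the frame of jig between -0.008 and 0.008 m and x of dilator in the frame of holder above -0.1 m), for 0.3 s.
2. the dilator is being drawn straight out of the sleeve (more than 50 mm, within 8 degrees), the holder still down on the pin (z of holder in the frame of jig below 0.0225 m and angle between holder's own z axis and vertical below 0.025 rad and x of holder in the frame of jig between -0.018 and 0.018 m and y of holder in the frame of jig between -0.008 and 0.008 m and angle between the x axis of dilator and the x axis of holder, either way round below 0.14 rad and x of dilator in the frame of holder between -0.165 and -0.12 m and y of dilator in the frame of holder between -0.066 and -0.034 m and z of dilator in the frame of holder between 0.042 and 0.074 m), for 0.05 s.
At the end, for the whole second after the job is handed in: The holder lies flat on the deck over the pin (under 2.5 mm off the deck, tilt under 0.025 rad, hole within 18 mm along and 8 mm across of the slot middle); the dilator lies within 10 degrees of level in the pan, handle centre inside the walls and under 30 mm high; both at rest (z of holder in the frame of jig below 0.0225 m and angle between holder's own z axis and vertical below 0.025 rad and x of holder in the frame of jig between -0.018 and 0.018 m and y of holder in the frame of jig between -0.008 and 0.008 m and x of dilator in the frame of pan between -0.105 and 0.105 m and y of dilator in the frame of pan between -0.065 and 0.065 m and z of dilator in the frame of pan between 0 and 0.03 m and angle between dilator's own x axis and vertical above 1.4 rad and linear speed of each of dilator, holder below 0.01 m/s); the robot touches nothing.
It fails at once if the holder is lifted off the jig (z of holder in the frame of jig above 0.05 m or angle between holder's own z axis and vertical above 0.3 rad).
It fails at once if the pan is shoved more than 30 mm (distance of pan from where it was at the start of the episode above 0.03 m).
It fails at once if the vial holder is disturbed (moved more than 20 mm) (distance of vial_holder from where it was at the start of the episode above 0.02 m).
It fails at once if the bowl is disturbed (moved more than 20 mm) (distance of bowl from where it was at the start of the episode above 0.02 m).
It fails at once if the spare sleeve is disturbed (moved more than 20 mm) (distance of spare_sleeve from where it was at the start of the episode above 0.02 m).
It also fails if it takes over 64 s, if anything falls off the work surface, if the arm or the gripper's body presses on something with over 40 N, if the wrist force passes 120 N, or if a joint passes its speed limit or range.

## Robot

A 7-joint arm with a two-finger parallel gripper is mounted at the origin on the work surface. World frame = base frame: x ahead of the robot, y to its left, z up, the work surface at z = 0. Lengths are in m, angles in degrees, forces in N, time in s.
With the tool pointing down it reaches from about 0.425 to 1.025 m from the base axis. Payload 3.6 kg.
Tool frame: the origin (TCP) lies midway between the tips of the shut fingers; the grasp point (between the pads) lies 19 mm behind it (arm.hold_point_z is the distance from the TCP to the grasp point, in m); z points along the fingers, y is the line along which they close (so a half turn about z gives the same grasp; the last joint's range is limited). The gripper opens to 85 mm and grips with 20 to 120 N. Pads are 22 mm wide; open, the fingers measure 114 mm over their backs; the gripper's body (76 mm by 85 mm) begins 54 mm behind the grasp point. The pads swing forward as they close: fully open they stand 13 mm farther back than shut.
Start: joints at [-72.049, 33.873, 2.773, 92.16, -1.908, 54.013, -1.931], TCP at [0.287, 0.666, 0.231] pointing down, gripper open.
Joint ranges: [-153.93, 153.93], [-27.13, 128.08], [-72.61, 78.16], [10.71, 143.7], [-87.88, 267.88], [4.46, 118.87], [-176.78, 176.78]. Speed limits (degrees/s): [147.25, 147.25, 180, 180, 180, 180, 180].

## Interface

Orientations are given as a 3x3 rotation matrix whose columns are the frame's x, y, z axes.
In Python, from plant import arm gives the robot as it stands. The module is installed in compiled form; this text tells all that it offers.
- The arm moves only by the shell command python3 -m jog 'ROWS' [FORCE]. ROWS is JSON, a list of rows, each a list of 7 numbers: the shift along the world's x, y, z in m, then the turn, a rotation vector about the world's x, y, z in degrees, then the finger opening in m, from 0 to 0.0854. In form: [[tx, ty, tz, rx, ry, rz, hand], ...]. A call has exactly 10 rows; each row shifts and turns the commanded pose from where the row before left it; what a row does not reach is not made up. A row lasts 1/8 s, in which the tool goes at most 62.5 mm and 10.7 degrees, less where a joint would pass 70% of its speed; a pose out of reach is approached as far as the arm can. A call is refused whole if a number of a shift passes 0.0625 or a number of a turn 10.7, either way. A call with a gripper value outside its range is refused whole. The fingers move at their own pace and stop on an object; FORCE is the grip in N (left out, the last holds). Time passes only in rows, so rows that do not move let the fingers close, or fill a call up. It gives the time, the measured TCP pose, the force, the opening and the grip force at its end, in the units of the state.
- arm.read_state(): the state, without advancing time (a new reading comes with each control period).
- arm.capture(name): name is "scene" or "top" or "wrist"; returns a dict with "color" (480x640x3 uint8, red, green, blue), "range_z" (480x640 float32, m along the optical axis (not along the pixel's ray), 0 where there is no reading), "mtx" (3x3 intrinsics, pixels), "R" (3x3) and "t" (3): a world point X has camera coordinates R X + t. Camera axes: x right, y down, z forward; pixel columns grow to the right and rows downward; lengths in m; the calibration is good to about 2 mm. The wrist camera is an equidistant fisheye: a pixel r from the principal point sees the ray r / f radians off the axis. A picture is of the moment at which its call begins.
- arm.finish_job(): hands the job in; it is judged then, once.
The state is a dict: "time_s": time; "joint_pos": joint angles; "dq": joint speeds; "joint_efforts": joint torques, N m; "eef_pos": TCP position; "eef_rot": TCP orientation; "wrist_force": force on the tool from outside, world axes, zero at the start; "moment": the same for the moment, N m; "width": finger opening in m; "finger_force": force on a finger pad.
Only numpy, scipy, OpenCV 4.12 (cv2) and the standard library are available. Lean on these libraries where they do the work, as an engineer would, in place of code of your own. Each camera call takes 0.05 s, during which the arm holds its last target. There are 200 camera calls.

## Working session

There is one attempt and no reset: what is moved stays moved. The work goes in short steps, Python scripts to look and compute and a shell command to move; the robot and the scene stay as the last step left them, time stands still between calls to the robot, and variables do not carry over. Pictures are saved under pics/ and viewed, at most 10 in all, crops included, and the job is handed in when it is done.

```bash
mkdir -p pics; cat > h.py <<'E'
import numpy as np, cv2
from plant import arm
def snap(n,f):
    c=arm.capture(n); np.savez(''+f+'.npz',**c)
    cv2.imwrite('pics/'+f+'.png',c['color'][:,:,::-1]); return c
def load(f): return dict(np.load(''+f+'.npz'))
def pt(c,u,v,z=None):
    K=c['mtx']; z=c['range_z'][int(v),int(u)] if z is None else z
    p=np.array([(u-K[0,2])/K[0,0]*z,(v-K[1,2])/K[1,1]*z,z]); return c['R'].T@(p-c['t'])
def cloud(c):
    v,u=np.mgrid[:480,:640]; K=c['mtx']; z=c['range_z']
    p=np.stack([(u-K[0,2])/K[0,0]*z,(v-K[1,2])/K[1,1]*z,z],-1)
    return (p-c['t'])@c['R']
E
python3 - <<'E'
from h import *
for n in('top','scene'):
    c=snap(n,n+'0'); print(n,c['R'].round(3).tolist(),c['t'].round(3),c['mtx'].tolist())
s=arm.read_state(); print(s)
E
```

```text
top [[-0.014, -1.0, 0.004], [-0.998, 0.014, -0.067], [0.067, -0.005, -0.998]] [-0.002  0.623  1.3  ] [[534.2271180883615, 0.0, 316.54739580573766], [0.0, 534.2271180883615, 237.02896985185643], [0.0, 0.0, 1.0]]
scene [[0.084, 0.996, -0.012], [0.826, -0.076, -0.558], [-0.557, 0.037, -0.83]] [-0.06  -0.454  1.562] [[607.3327233734665, 0.0, 319.07479374619265], [0.0, 607.3327233734665, 245.3232708224647], [0.0, 0.0, 1.0]]
{'time_s': 0.1, 'joint_pos': array([-72.05046907,  33.92062482,   2.77005331,  92.23051836,
        -1.90878647,  54.01393387,  -1.93090675]), 'dq': array([-0.07379632, -0.16201584,  0.07060039, -0.22852834,  0.08113134,
        0.08925493,  0.03937432]), 'joint_efforts': array([ 4.23430698e-03, -5.50004482e+01,  1.55301489e+00, -1.98825592e+01,
        9.71930916e-03,  3.81542923e-03, -1.69275058e-06]), 'eef_pos': array([0.28655738, 0.66512781, 0.23024487]), 'eef_rot': array([[-9.18414137e-01,  3.95619743e-01, -7.02194207e-04],
       [ 3.95620345e-01,  9.18412069e-01, -1.95284796e-03],
       [-1.27681572e-04, -2.07132549e-03, -9.99997847e-01]]), 'wrist_force': array([-0.26797071, -0.28989915, -0.58189737]), 'moment': array([-0.00555611,  0.00621983,  0.03109662]), 'finger_force': 0.0, 'width': 0.0852785914157766}
```

View pics/top0.png

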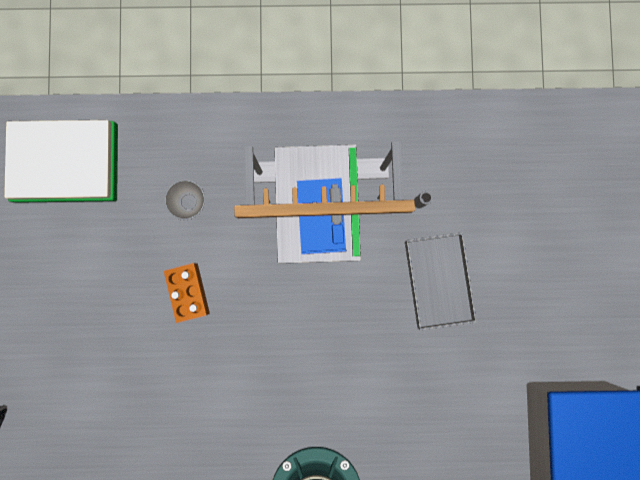

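View pics/scene0.png

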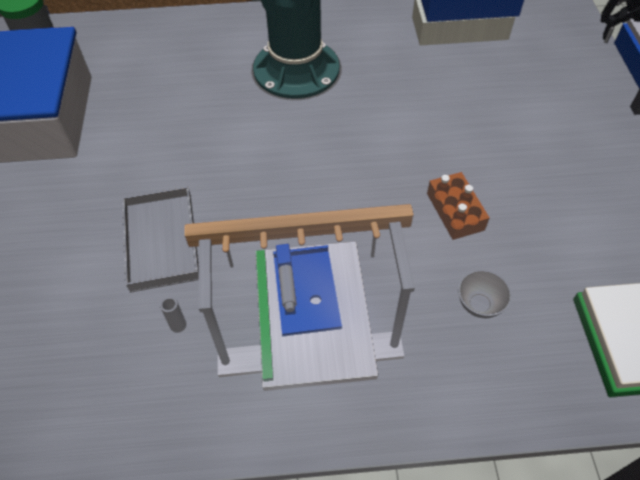

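The top view shows the jig at (275-360, 145-262) with the green fence on the right, and the holder at (298-346, 180-252). The pan is at (440, 282), the spare sleeve at (423, 200), the bowl at (185, 200) and the vials at (187, 292). The scene view looks back toward the robot and shows the holder hole at (315, 300), with the handle under the rail at (283, 253).

```bash
cat > m.py <<'E'
from h import *
def rect(name,P,m,inl=None):
    Q=P[m]; r=cv2.minAreaRect(Q[:,:2].astype(np.float32)); print(name,m.sum(),'c',np.round(r[0],4),'size',np.round(r[1],4),'ang',round(r[2],2),'z',np.percentile(Q[:,2],[2,50,98]).round(4)); print('   corners',cv2.boxPoints(r).round(4).tolist())
def run(f):
    c=load(f); P=cloud(c); hsv=cv2.cvtColor(c['color'],cv2.COLOR_RGB2HSV); H,S,V=[hsv[...,i].astype(int) for i in range(3)]
    x,y,z=P[...,0],P[...,1],P[...,2]; ok=c['range_z']>0
    box=ok&(x>.4)&(x<.9)&(abs(y)<.4)
    rect('fence',P,box&(H>45)&(H<75)&(S>150)&(z>.028)&(z<.045)&(y<.0))
    bl=box&(H>100)&(H<130)&(S>150)
    rect('blue plate',P,bl&(z>.024)&(z<.04+.01)); rect('blue high',P,bl&(z>.075))
    rect('deck',P,box&(S<60)&(z>.016)&(z<.024)&(abs(y)<.16))
    rect('rail',P,box&(H>8)&(H<25)&(S>90)&(z>.245)&(z<.26))
    rect('sleeve',P,box&(S<80)&(z>.075)&(z<.1)&(abs(y)<.1))
    Q=P[bl&(z>.024)&(z<.045)]; A=np.c_[Q[:,:2],np.ones(len(Q))]; 
    w=np.ones(len(Q),bool)
    for _ in range(6):
        k=np.linalg.lstsq(A[w],Q[w,2],rcond=None)[0]; w=abs(A@k-Q[:,2])<.003
    print('plane',k, np.degrees(np.arctan(k[:2])))
    if 'scene0'==f or 'top0'==f:
        rect('pan',P,ok&(x>.35)&(x<.75)&(y<-.15)&(y>-.42)&(z>.022)&(z<.04)&(x<.62))
        rect('spare',P,ok&(x>.6)&(x<.8)&(y<-.12)&(y>-.35)&(z>.06)&(z<.1))
if __name__=='__main__':
    import sys
    for f in sys.argv[1:]: print('==',f); run(f)
E
python3 m.py top0 scene0
python3 - <<'E'
from h import *
c=cv2.imread('pics/scene0.png')[205:395,180:430]; cv2.imwrite('pics/sc0.png',cv2.resize(c,None,fx=3,fy=3,interpolation=cv2.INTER_CUBIC))
E
```

```text
== top0
fence 525 c [ 0.7091 -0.1038] size [0.266  0.0167] ang 1.15 z [0.0287 0.0334 0.0382]
   corners [[0.5759999752044678, -0.09809999912977219], [0.5763000249862671, -0.11479999870061874], [0.8422999978065491, -0.10949999839067459], [0.8420000076293945, -0.09269999712705612]]
blue plate 1965 c [ 0.6739 -0.0222] size [0.178  0.1083] ang 2.8 z [0.0272 0.0359 0.0464]
   corners [[0.5823000073432922, 0.02759999968111515], [0.5875999927520752, -0.08060000091791153], [0.7653999924659729, -0.07190000265836716], [0.760200023651123, 0.03629999980330467]]
blue high 235 c [ 0.6646 -0.0533] size [0.1049 0.1112] ang 52.08 z [0.0829 0.0943 0.2271]
   corners [[0.5885000228881836, -0.060499999672174454], [0.6762999892234802, -0.12880000472068787], [0.7407000064849854, -0.04600000008940697], [0.652999997138977, 0.022299999371170998]]
deck 4120 c [ 0.7063 -0.0096] size [0.2901 0.3031] ang 1.22 z [0.0162 0.0195 0.0236]
   corners [[0.5580000281333923, 0.1388999968767166], [0.5644999742507935, -0.16419999301433563], [0.8544999957084656, -0.15800000727176666], [0.8479999899864197, 0.1450999975204467
[... 1875 characters left out ...]
                                                      ~~~~~~~~~~~~~^^^^^^^^^^^^^^^^^^
    return _quantile_unchecked(
        a, q, axis, out, overwrite_input, method, keepdims, weights)
    return _ureduce(a,
                    func=_quantile_ureduce_func,
    ...<5 lines>...
                    overwrite_input=overwrite_input,
                    method=method)
    r = func(a, **kwargs)
    result = _quantile(arr,
                       quantiles=q,
    ...<2 lines>...
                       out=out,
                       weights=wgt)
    slices_having_nans = np.isnan(arr[-1, ...])
                                  ~~~^^^^^^^^^
IndexError: index -1 is out of bounds for axis 0 with size 0
```

View pics/sc0.png

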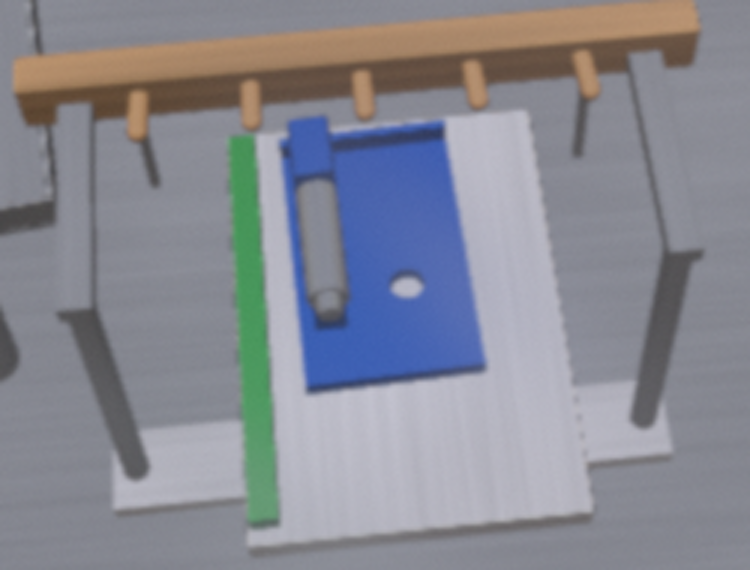

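```bash
python3 -m jog '[[0.02,-0.059,0,0,0,8.1,0],[0.02,-0.059,0,0,0,8.1,0],[0.02,-0.059,0,0,0,8.1,0],[0.02,-0.059,0,0,0,0,0],[0.02,-0.059,0,0,0,0,0],[0.02,-0.059,0,0,0,0,0],[0.02,-0.059,-0.01,0,-10,0,0],[0.02,-0.059,-0.01,0,-10,0,0],[0.02,-0.059,-0.02,0,-10,0,0],[0.02,-0.059,-0.02,0,-10,0,0]]' 40
python3 - <<'E'
from h import *
print(arm.read_state())
c=load('scene0');P=cloud(c);print((c['range_z']>0).sum(),P[310,265],P[300,316],P[253,283])
E
```

```text
time_s: 1.35
eef_pos: [0.462, 0.1509, 0.204]
eef_rot: [[-0.91, 0.025, 0.413], [-0.011, 0.996, -0.084], [-0.414, -0.081, -0.907]]
wrist_force: [0.3, -0.3, 0.2]
width: 0.0002
finger_force: 0.0
{'time_s': 1.35, 'joint_pos': array([-44.11681357,  15.33056966,  11.31756269, 137.99985232,
        58.89140653,  16.93691722,   0.4467765 ]), 'dq': array([  30.63408694,    4.56724143,  -26.69338078,   12.32531902,
        124.65326446,    7.14411999, -118.2523676 ]), 'joint_efforts': array([ -3.03709723, -28.80602896,   2.57988274, -12.12622494,
        -1.05623491,   0.10358846,   1.37253173]), 'eef_pos': array([0.46195357, 0.15093231, 0.20398305]), 'eef_rot': array([[-0.91032706,  0.02531185,  0.41311495],
       [-0.01064208,  0.99636676, -0.08449867],
       [-0.41375282, -0.08131783, -0.90675025]]), 'wrist_force': array([ 0.25126555, -0.34828922,  0.15491898]), 'moment': array([0.07976437, 0.38179717, 0.00149703]), 'finger_force': 0.0, 'width': 0.00018786724162279684}
305994 [ 0.71045494 -0.1002081   0.03663766] [ 0.68810888 -0.00329514  0.01877265] [ 0.62453108 -0.05874266  0.09410641]
```

```bash
python3 -m jog '[[0.03,-0.01,0,0,0,0,0],[0.03,-0.015,0,0,0,0,0],[0.03,-0.015,0,0,0,0,0],[0.03,-0.015,-0.01,0,0,0,0],[0.02,-0.02,-0.02,0,0,0,0],[0,0,0,0,0,0,0],[0,0,0,0,0,0,0],[0,0,0,0,0,0,0],[0,0,0,0,0,0,0],[0,0,0,0,0,0,0]]' 40
```

```text
time_s: 2.6
eef_pos: [0.6021, 0.0777, 0.1745]
eef_rot: [[-0.911, 0.024, 0.412], [-0.011, 0.997, -0.082], [-0.413, -0.08, -0.907]]
wrist_force: [0.9, -1.1, 0.6]
width: 0.0
finger_force: 0.0
```

```bash
cat > rt.py <<'E'
from h import *
from scipy.spatial.transform import Rotation as R
import sys
# remaining turn to lean (deg), yaw (deg)
def turn(lean,yaw):
    T=R.from_euler('z',yaw,degrees=True)*R.from_euler('y',-lean,degrees=True)*R.from_matrix(np.diag([-1,1,-1]))
    s=arm.read_state(); return s['eef_pos'].round(4),(T*R.from_matrix(s['eef_rot']).inv()).as_rotvec(degrees=True).round(2)
print(*turn(float(sys.argv[1]),float(sys.argv[2])))
E
python3 rt.py 38 1.15
```

```text
[0.6021 0.0777 0.1745] [  4.53 -13.53   3.05]
```

```bash
python3 -m jog '[[0.008,0,-0.018,1.5,-4.5,1,0],[0.008,0,-0.018,1.5,-4.5,1,0],[0.008,0,-0.018,1.5,-4.5,1,0],[0.008,0,-0.018,0,0,0,0],[0.008,0,-0.018,0,0,0,0],[0.008,0,-0.018,0,0,0,0],[0.008,0,-0.015,0,0,0,0],[0.01,0,-0.01,0,0,0,0],[0,0,-0.005,0,0,0,0],[0,0,0,0,0,0,0]]' 40; python3 rt.py 38 1.15
```

```text
time_s: 3.85
eef_pos: [0.6505, 0.0605, 0.072]
eef_rot: [[-0.881, 0.036, 0.472], [-0.017, 0.994, -0.108], [-0.473, -0.104, -0.875]]
wrist_force: [-1.0, -0.3, 0.4]
width: -0.0004
finger_force: 0.0
[0.6505 0.0605 0.072 ] [ 5.85 -9.64  3.72]
```

```bash
python3 -m jog '[[0,0.005,0,1.5,-2.5,1,0],[0,0.005,0,1.5,-2.5,1,0],[0,0.005,0,1.5,-2.5,1,0],[0,0,0,1.3,-2.2,0.7,0],[0.005,0,-0.01,0,0,0,0],[0.005,0,-0.01,0,0,0,0],[0.005,0,-0.01,0,0,0,0],[0.004,0,-0.008,0,0,0,0],[0,0,0,0,0,0,0],[0,0,0,0,0,0,0]]' 40; python3 rt.py 38 1.15; python3 -c "
from h import *
print(arm.read_state()['joint_pos'].round(1))"
```

```text
time_s: 5.1
eef_pos: [0.6697, 0.0757, 0.0341]
eef_rot: [[-0.787, -0.02, 0.617], [-0.016, 1.0, 0.011], [-0.617, -0.001, -0.787]]
wrist_force: [-0.3, -0.2, 1.1]
width: -0.0
finger_force: 0.0
[0.6697 0.0757 0.0341] [0.06 0.09 0.02]
[  4.6  46.6 -25.  129.1 144.4  38.9 -58.8]
```

```bash
python3 -m jog '[[0,-0.008,-0.003,0,0,0,0],[0,-0.008,0,0,0,0,0],[0,-0.006,0,0,0,0,0],[0,-0.004,0,0,0,0,0],[0,-0.004,0,0,0,0,0],[0,-0.004,0,0,0,0,0],[0,-0.004,0,0,0,0,0],[0,-0.003,0,0,0,0,0],[0,-0.003,0,0,0,0,0],[0,0,0,0,0,0,0]]' 40; python3 - <<'E'
from h import *
import m
snap('top','top1'); m.run('top1')
E
```

```text
time_s: 6.35
eef_pos: [0.6698, 0.0311, 0.0312]
eef_rot: [[-0.787, -0.019, 0.617], [-0.016, 1.0, 0.011], [-0.617, -0.001, -0.787]]
wrist_force: [-0.7, 4.5, 0.4]
width: 0.0001
finger_force: 1.7
fence 526 c [ 0.7094 -0.1039] size [0.2664 0.0167] ang 0.97 z [0.0286 0.0334 0.0388]
   corners [[0.5760999917984009, -0.09780000150203705], [0.5763999819755554, -0.1145000010728836], [0.8427000045776367, -0.10999999940395355], [0.8424000144004822, -0.093299999833107]]
blue plate 1572 c [ 0.6747 -0.0351] size [0.1775 0.1095] ang 4.43 z [0.0271 0.0375 0.0471]
   corners [[0.5820000171661377, 0.012600000016391277], [0.590499997138977, -0.0966000035405159], [0.7674000263214111, -0.0828000009059906], [0.7590000033378601, 0.026399999856948853]]
blue high 249 c [ 0.6464 -0.0368] size [0.1114 0.0904] ang 20.42 z [0.0811 0.0941 0.227 ]
   corners [[0.5784000158309937, -0.013899999670684338], [0.6100000143051147, -0.09860000014305115], [0.7142999768257141, -0.059700001031160355], [0.6827999949455261, 0.02500000037252903]]
deck 3171 c [ 0.7064 -0.0134] size [0.2898 0.296 ] ang 1.0 z [0.0162 0.0195 0.0236]
   corners [[0.558899998664856, 0.13210000097751617], [0.5640000104904175, -0.1639000028371811], [0.8537999987602234, -0.15880000591278076], [0.8486999869346619, 0.1370999962091446]]
rail 2352 c [ 0.6822 -0.0258] size [0.0575 0.37  ] ang 1.09 z [0.2462 0.252  0.2563]
   corners [[0.6499000191688538, 0.15860000252723694], [0.6570000052452087, -0.21130000054836273], [0.7145000100135803, -0.2101999968290329], [0.7074000239372253, 0.15970000624656677]]
sleeve 436 c [ 0.6487 -0.0092] size [0.086 0.213] ang 37.37 z [0.076  0.0936 0.0997]
   corners [[0.5498999953269958, 0.049300000071525574], [0.6791999936103821, -0.11990000307559967], [0.7475000023841858, -0.06769999861717224], [0.6183000206947327, 0.10159999877214432]]
plane [ 0.07948053  0.00162193 -0.01714101] [4.54434568 0.0929297 ]
```

```bash
python3 -m jog '[[0,0.004,0,0,0,0,0],[0.01,0.002,0,0,0,0,0],[0.01,0,0,0,0,0,0],[0.01,0,0,0,0,0,0],[0,-0.003,0,0,0,0,0],[0,-0.003,0,0,0,0,0],[0,-0.002,0,0,0,0,0],[0,-0.002,0,0,0,0,0],[0,-0.002,0,0,0,0,0],[0,-0.001,0,0,0,0,0]]' 40; python3 - <<'E'
from h import *
import m
snap('top','top2'); m.run('top2')
E
```

```text
time_s: 7.65
eef_pos: [0.7016, 0.0294, 0.0328]
eef_rot: [[-0.784, -0.027, 0.62], [-0.02, 1.0, 0.019], [-0.62, 0.003, -0.785]]
wrist_force: [4.3, 6.5, 0.5]
width: 0.0001
finger_force: 3.4
fence 531 c [ 0.7093 -0.1037] size [0.2663 0.0168] ang 0.99 z [0.0288 0.0335 0.0384]
   corners [[0.5759999752044678, -0.09759999811649323], [0.5763000249862671, -0.1143999993801117], [0.8425999879837036, -0.10980000346899033], [0.8422999978065491, -0.09300000220537186]]
blue plate 1487 c [ 0.6731 -0.0408] size [0.1798 0.1081] ang 2.89 z [0.0272 0.0378 0.0468]
   corners [[0.5806000232696533, 0.008700000122189522], [0.5860000252723694, -0.09929999709129333], [0.7656999826431274, -0.09019999951124191], [0.760200023651123, 0.01769999973475933]]
blue high 244 c [ 0.63   -0.0492] size [0.058  0.0826] ang 2.55 z [0.0837 0.0937 0.1643]
   corners [[0.5992000102996826, -0.009200000204145908], [0.6029000282287598, -0.0917000025510788], [0.6607999801635742, -0.08919999748468399], [0.6571000218391418, -0.006599999964237213]]
deck 3110 c [ 0.7064 -0.0068] size [0.2901 0.2983] ang 1.12 z [0.0163 0.0195 0.0236]
   corners [[0.5584999918937683, 0.1395999938249588], [0.564300000667572, -0.15870000422000885], [0.8543999791145325, -0.15309999883174896], [0.8485000133514404, 0.1451999992132187]]
rail 2349 c [ 0.682  -0.0256] size [0.0573 0.3699] ang 1.01 z [0.2461 0.252  0.2566]
   corners [[0.6500999927520752, 0.15880000591278076], [0.6565999984741211, -0.2110999971628189], [0.7139000296592712, -0.20999999344348907], [0.7074000239372253, 0.1597999930381775]]
sleeve 294 c [ 0.6608 -0.009 ] size [0.0857 0.1971] ang 27.46 z [0.0762 0.0947 0.0998]
   corners [[0.5773000121116638, 0.05869999900460243], [0.6682000160217285, -0.11620000004768372], [0.7443000078201294, -0.07670000195503235], [0.6534000039100647, 0.0982000008225441]]
plane [ 0.07027043  0.01758842 -0.01006826] [4.01959161 1.00763854]
```

```bash
python3 -m jog '[[0,-0.002,0,0,0,0,0],[0,-0.002,0,0,0,0,0],[0,-0.002,0,0,0,0,0],[0,-0.001,0,0,0,0,0],[0,-0.001,0,0,0,0,0],[0,0,0,0,0,0,0],[0,0,0,0,0,0,0],[0,0,0,0,0,0,0],[0,0,0,0,0,0,0],[0,0,0,0,0,0,0]]' 40; python3 - <<'E'
from h import *
import m
snap('top','top3'); m.run('top3')
E
```

```text
time_s: 8.95
eef_pos: [0.7016, 0.0274, 0.0331]
eef_rot: [[-0.785, -0.037, 0.619], [-0.024, 0.999, 0.029], [-0.62, 0.008, -0.785]]
wrist_force: [5.1, 13.7, 0.5]
width: 0.0003
finger_force: 6.6
fence 526 c [ 0.7092 -0.1039] size [0.2657 0.0164] ang 1.06 z [0.0286 0.0334 0.0392]
   corners [[0.576200008392334, -0.0982000008225441], [0.5764999985694885, -0.11460000276565552], [0.8421000242233276, -0.1096000000834465], [0.8417999744415283, -0.093299999833107]]
blue plate 1433 c [ 0.6725 -0.0416] size [0.1775 0.1073] ang 2.15 z [0.0282 0.0375 0.0469]
   corners [[0.5817999839782715, 0.008700000122189522], [0.5859000086784363, -0.09860000014305115], [0.7631999850273132, -0.09189999848604202], [0.7591999769210815, 0.015300000086426735]]
blue high 253 c [ 0.6325 -0.0487] size [0.0909 0.0575] ang 82.44 z [0.0809 0.0938 0.226 ]
   corners [[0.5979999899864197, -0.09000000357627869], [0.6549999713897705, -0.09759999811649323], [0.6669999957084656, -0.007400000002235174], [0.6100000143051147, 9.999999747378752e-05]]
deck 3170 c [ 0.7062 -0.0098] size [0.2899 0.3038] ang 0.98 z [0.0162 0.0195 0.0235]
   corners [[0.5587000250816345, 0.1395999938249588], [0.5638999938964844, -0.16410000622272491], [0.8536999821662903, -0.15919999778270721], [0.8485999703407288, 0.1446000039577484]]
rail 2369 c [ 0.682  -0.0255] size [0.0572 0.3696] ang 1.08 z [0.2461 0.2519 0.2563]
   corners [[0.6499000191688538, 0.15880000591278076], [0.6568999886512756, -0.21070000529289246], [0.7141000032424927, -0.20970000326633453], [0.707099974155426, 0.1597999930381775]]
sleeve 285 c [ 0.6831 -0.0028] size [0.092  0.1815] ang 8.2 z [0.0771 0.094  0.0997]
   corners [[0.6245999932289124, 0.08049999922513962], [0.6504999995231628, -0.09920000284910202], [0.741599977016449, -0.08609999716281891], [0.7156999707221985, 0.09359999746084213]]
plane [ 0.06499607  0.02885416 -0.00570722] [3.71877    1.65276327]
```

```bash
python3 -m jog '[[0,0.015,0,0,0,0,0],[0,0.01,0,0,0,0,0],[-0.03,0,0.02,0,0,0,0],[-0.04,0,0.03,0,0,0,0],[-0.05,0,0.02,0,0,0,0],[-0.045,-0.03,0,0,0,0,0],[0,-0.03,0,0,0,0,0],[0,-0.027,-0.03,0,0,0,0],[0,0,-0.03,0,0,0,0],[0,0,0,0,0,0,0]]' 40; python3 rt.py 38 1.15
```

```text
time_s: 10.25
eef_pos: [0.5637, -0.0253, 0.02]
eef_rot: [[-0.792, -0.023, 0.611], [-0.03, 1.0, -0.001], [-0.61, -0.019, -0.792]]
wrist_force: [-10.1, -7.0, 24.8]
width: 0.0001
finger_force: 12.7
[ 0.5637 -0.0253  0.02  ] [ 1.12 -0.36 -0.17]
```

```bash
python3 -m jog '[[-0.003,0,0.006,0,0,0,0],[-0.003,0,0.004,0,0,0,0],[-0.003,-0.004,0,0.5,-0.2,-0.1,0],[0,-0.004,0,0.5,-0.2,-0.1,0],[0,-0.002,0,0,0,0,0],[0,0,0,0,0,0,0],[0,0,0,0,0,0,0],[0,0,0,0,0,0,0],[0,0,0,0,0,0,0],[0,0,0,0,0,0,0]]' 40; python3 rt.py 38 1.15; python3 - <<'E'
from h import *
import m
snap('top','top4'); m.run('top4')
E
```

```text
time_s: 11.5
eef_pos: [0.5569, -0.031, 0.0286]
eef_rot: [[-0.79, -0.024, 0.613], [-0.016, 1.0, 0.019], [-0.613, 0.006, -0.79]]
wrist_force: [-0.4, -0.4, -0.9]
width: 0.0005
finger_force: 0.0
[ 0.5569 -0.031   0.0286] [-0.32 -0.21 -0.25]
fence 526 c [ 0.709 -0.104] size [0.2658 0.0165] ang 1.07 z [0.029  0.0332 0.0391]
   corners [[0.5759999752044678, -0.0982000008225441], [0.5763000249862671, -0.11469999700784683], [0.8421000242233276, -0.10970000177621841], [0.8417999744415283, -0.09319999814033508]]
blue plate 1944 c [ 0.6728 -0.0411] size [0.178  0.1089] ang 1.17 z [0.0274 0.0362 0.0468]
   corners [[0.5827000141143799, 0.011500000022351742], [0.5849000215530396, -0.09730000048875809], [0.7627999782562256, -0.09369999915361404], [0.7605999708175659, 0.015200000256299973]]
blue high 248 c [ 0.6414 -0.0507] size [0.1094 0.0475] ang 54.98 z [0.0824 0.0931 0.2257]
   corners [[0.590499997138977, -0.08179999887943268], [0.6294000148773193, -0.10909999907016754], [0.6922000050544739, -0.019500000402331352], [0.6532999873161316, 0.007699999958276749]]
deck 4188 c [ 0.7064 -0.0094] size [0.2902 0.3034] ang 1.15 z [0.0162 0.0195 0.0235]
   corners [[0.5583000183105469, 0.13930000364780426], [0.5644000172615051, -0.1639000028371811], [0.8544999957084656, -0.15809999406337738], [0.8483999967575073, 0.1451999992132187]]
rail 2359 c [ 0.682  -0.0259] size [0.0576 0.3701] ang 1.12 z [0.246  0.2519 0.2565]
   corners [[0.6496000289916992, 0.15850000083446503], [0.6567999720573425, -0.21150000393390656], [0.7143999934196472, -0.21040000021457672], [0.707099974155426, 0.15960000455379486]]
sleeve 496 c [ 0.6151 -0.0318] size [0.2488 0.1209] ang 0.46 z [0.0759 0.0927 0.0997]
   corners [[0.4902999997138977, 0.02759999968111515], [0.4912000000476837, -0.09319999814033508], [0.7400000095367432, -0.09120000153779984], [0.7390000224113464, 0.029600000008940697]]
plane [ 0.07120834  0.01492419 -0.0106162 ] [4.07306248 0.85502963]
```

```bash
python3 -m jog '[[0.006,-0.006,0,0,0,0,0],[0.006,0,0,0,0,0,0],[0.004,0,0,0,0,0,0],[0.004,0,0,0,0,0,0],[0.004,0,0,0,0,0,0],[0.004,0,0,0,0,0,0],[0.004,0,0,0,0,0,0],[0.004,0,0,0,0,0,0],[0.001,0,0,0,0,0,0],[0,0,0,0,0,0,0]]' 40; python3 - <<'E'
from h import *
import m
snap('top','top5'); m.run('top5')
E
```

```text
time_s: 12.8
eef_pos: [0.5914, -0.0363, 0.0278]
eef_rot: [[-0.793, -0.026, 0.609], [-0.017, 1.0, 0.022], [-0.609, 0.007, -0.793]]
wrist_force: [-5.1, 0.3, 1.5]
width: 0.0
finger_force: 2.4
fence 514 c [ 0.709  -0.1039] size [0.2655 0.0166] ang 1.0 z [0.029  0.0333 0.0393]
   corners [[0.5760999917984009, -0.09790000319480896], [0.5763999819755554, -0.1143999993801117], [0.8417999744415283, -0.10980000346899033], [0.8414999842643738, -0.093299999833107]]
blue plate 1945 c [ 0.6883 -0.041 ] size [0.1789 0.109 ] ang 0.48 z [0.0271 0.0374 0.0475]
   corners [[0.5983999967575073, 0.012799999676644802], [0.5993000268936157, -0.09619999676942825], [0.7782999873161316, -0.09470000118017197], [0.777400016784668, 0.014299999922513962]]
blue high 244 c [ 0.6464 -0.0537] size [0.0893 0.0915] ang 38.18 z [0.0808 0.0942 0.2279]
   corners [[0.5830000042915344, -0.04540000110864639], [0.6395999789237976, -0.11729999631643295], [0.7098000049591064, -0.06210000067949295], [0.6531999707221985, 0.009800000116229057]]
deck 4011 c [ 0.7066 -0.009 ] size [0.2897 0.3012] ang 1.26 z [0.0162 0.0196 0.0235]
   corners [[0.5583999752998352, 0.13840000331401825], [0.5651000142097473, -0.16279999911785126], [0.8547000288963318, -0.15639999508857727], [0.8479999899864197, 0.14480000734329224]]
rail 2354 c [ 0.6819 -0.0258] size [0.0574 0.3696] ang 1.12 z [0.2461 0.2519 0.2562]
   corners [[0.6496000289916992, 0.15839999914169312], [0.6568999886512756, -0.2110999971628189], [0.7142000198364258, -0.20999999344348907], [0.7070000171661377, 0.15950000286102295]]
sleeve 446 c [ 0.6398 -0.0349] size [0.2268 0.1214] ang 1.55 z [0.0758 0.0939 0.0997]
   corners [[0.5248000025749207, 0.022700000554323196], [0.527999997138977, -0.09860000014305115], [0.754800021648407, -0.0925000011920929], [0.7515000104904175, 0.02889999933540821]]
plane [ 0.08082264  0.00895488 -0.01824513] [4.62075198 0.51306335]
```

```bash
python3 -m jog '[[0.001,-0.003,0,0,0,0,0],[0.002,0,0,0,0,0,0],[0.002,0,0,0,0,0,0],[0.002,0,0,0,0,0,0],[0.002,0,0,0,0,0,0],[0.002,0,0,0,0,0,0],[0.002,0,0,0,0,0,0],[0.002,0,0,0,0,0,0],[0,0,0,0,0,0,0],[0,0,0,0,0,0,0]]' 40; python3 - <<'E'
from h import *
import m
snap('top','top6'); m.run('top6')
E
```

```text
time_s: 14.1
eef_pos: [0.6061, -0.0377, 0.0277]
eef_rot: [[-0.793, -0.029, 0.608], [-0.018, 1.0, 0.025], [-0.609, 0.009, -0.793]]
wrist_force: [-5.2, 1.6, 1.3]
width: 0.0002
finger_force: 2.3
fence 510 c [ 0.709  -0.1039] size [0.2658 0.0165] ang 1.03 z [0.0285 0.0334 0.0386]
   corners [[0.5759999752044678, -0.09809999912977219], [0.5763000249862671, -0.11460000276565552], [0.8421000242233276, -0.10980000346899033], [0.8417999744415283, -0.093299999833107]]
blue plate 1912 c [ 0.7046 -0.0406] size [0.1822 0.1084] ang 1.01 z [0.0276 0.039  0.0486]
   corners [[0.6126000285148621, 0.012000000104308128], [0.6144999861717224, -0.09640000015497208], [0.7967000007629395, -0.09319999814033508], [0.7947999835014343, 0.015300000086426735]]
blue high 213 c [ 0.658  -0.0566] size [0.0834 0.0985] ang 44.56 z [0.0807 0.0943 0.2269]
   corners [[0.5936999917030334, -0.05079999938607216], [0.6628000140190125, -0.12099999934434891], [0.7222999930381775, -0.0625], [0.6531000137329102, 0.007699999958276749]]
deck 3732 c [ 0.7068 -0.0117] size [0.2898 0.2971] ang 1.41 z [0.0162 0.0196 0.0235]
   corners [[0.5583000183105469, 0.133200004696846], [0.5655999779701233, -0.16380000114440918], [0.855400025844574, -0.1565999984741211], [0.8479999899864197, 0.1404000073671341]]
rail 2350 c [ 0.6822 -0.0258] size [0.058  0.3695] ang 1.02 z [0.2461 0.2519 0.2562]
   corners [[0.6499000191688538, 0.15839999914169312], [0.6564000248908997, -0.210999995470047], [0.7145000100135803, -0.20999999344348907], [0.7078999876976013, 0.15950000286102295]]
sleeve 471 c [ 0.655  -0.0363] size [0.2294 0.1194] ang 1.56 z [0.0755 0.0946 0.0997]
   corners [[0.5386999845504761, 0.02019999921321869], [0.5419999957084656, -0.09910000115633011], [0.7713000178337097, -0.09290000051259995], [0.7680000066757202, 0.026499999687075615]]
plane [ 0.08320028  0.01013904 -0.0207869 ] [4.75607074 0.58090457]
```

```bash
python3 -m jog '[[0.002,0,0,0,0,0,0],[0.002,0,0,0,0,0,0],[0.002,0,0,0,0,0,0],[0.002,0,0,0,0,0,0],[0.001,0,0,0,0,0,0],[0,0,0,0,0,0,0],[0,0,0,0,0,0,0],[0,0,0,0,0,0,0],[0,0,0,0,0,0,0],[0,0,0,0,0,0,0]]' 40; python3 - <<'E'
from h import *
import m
snap('top','top7'); m.run('top7')
E
```

```text
time_s: 15.4
eef_pos: [0.6161, -0.039, 0.028]
eef_rot: [[-0.792, -0.027, 0.61], [-0.017, 1.0, 0.022], [-0.61, 0.007, -0.792]]
wrist_force: [-6.3, 0.9, 1.6]
width: -0.0001
finger_force: 2.7
fence 511 c [ 0.7092 -0.104 ] size [0.2661 0.0166] ang 1.09 z [0.0286 0.0334 0.0392]
   corners [[0.5759999752044678, -0.0982000008225441], [0.5763000249862671, -0.11479999870061874], [0.8424000144004822, -0.10970000177621841], [0.8420000076293945, -0.09309999644756317]]
blue plate 1869 c [ 0.7127 -0.0402] size [0.1796 0.1092] ang 0.87 z [0.025  0.0297 0.0442]
   corners [[0.6220999956130981, 0.013000000268220901], [0.6237999796867371, -0.09619999676942825], [0.8033000230789185, -0.09350000321865082], [0.8015999794006348, 0.015699999406933784]]
blue high 160 c [ 0.6952 -0.0672] size [0.0881 0.147 ] ang 59.81 z [0.0771 0.0908 0.2274]
   corners [[0.609499990940094, -0.06840000301599503], [0.7365999817848206, -0.14229999482631683], [0.7809000015258789, -0.06610000133514404], [0.6538000106811523, 0.007799999788403511]]
deck 3586 c [ 0.7063 -0.0104] size [0.2902 0.3008] ang 0.95 z [0.0162 0.0196 0.0236]
   corners [[0.5587000250816345, 0.13760000467300415], [0.5637000203132629, -0.1632000058889389], [0.8539000153541565, -0.15839999914169312], [0.8489000201225281, 0.14239999651908875]]
rail 2354 c [ 0.6821 -0.0256] size [0.0575 0.37  ] ang 1.14 z [0.2461 0.252  0.2565]
   corners [[0.6496999859809875, 0.15880000591278076], [0.6571000218391418, -0.21119999885559082], [0.7146000266075134, -0.20999999344348907], [0.7071999907493591, 0.1598999947309494]]
sleeve 621 c [ 0.6657 -0.0364] size [0.2321 0.1189] ang 1.55 z [0.0759 0.0883 0.0995]
   corners [[0.5479999780654907, 0.019899999722838402], [0.5512999892234802, -0.0989999994635582], [0.78329998254776, -0.09269999712705612], [0.7800999879837036, 0.026200000196695328]]
plane [-0.00325548 -0.00113283  0.03176984] [-0.18652458 -0.06490642]
```

```bash
python3 -m jog '[[-0.02,0,0,0,0,0,0],[-0.02,0,0.01,0,0,0,0],[0,-0.01,0.03,0,0,0,0],[0,-0.01,0.03,0,0,0,0.06],[0,-0.01,0.03,0,0,0,0.06],[0.01,-0.007,0.02,0,0,0,0.06],[0.02,0,0,0,0,0,0.06],[0,0,0,0,0,0,0.06],[0,0,0,0,0,0,0.06],[0,0,0,0,0,0,0.06]]' 40; python3 rt.py 38 1.15; python3 - <<'E'
from h import *
c=snap('scene','scene1'); i=c['color'][205:395,180:430,::-1]; cv2.imwrite('pics/sc1.png',cv2.resize(i,None,fx=3,fy=3,interpolation=cv2.INTER_CUBIC))
P=cloud(c); hsv=cv2.cvtColor(c['color'],cv2.COLOR_RGB2HSV)
m=(abs(hsv[...,0].astype(int)-115)<15)&(hsv[...,1]>150)&(abs(P[...,0]-.66)<.1)&(abs(P[...,1]+.07)<.05)&(P[...,2]>.06)&(P[...,2]<.12)
Q=P[m]; print(len(Q),Q.min(0),Q.max(0),np.percentile(Q,[3,97],axis=0))
E
```

```text
time_s: 16.7
eef_pos: [0.6068, -0.0769, 0.1478]
eef_rot: [[-0.791, -0.025, 0.611], [-0.016, 1.0, 0.02], [-0.611, 0.006, -0.791]]
wrist_force: [0.3, 0.3, -0.5]
width: 0.0601
finger_force: 0.0
[ 0.6068 -0.0769  0.1478] [-0.34 -0.31 -0.26]
248 [ 0.6465681  -0.08838069  0.06383174] [ 0.68932705 -0.06133171  0.09631154] [[ 0.64902099 -0.08727069  0.08745228]
 [ 0.68774081 -0.06525951  0.09428673]]
```

View pics/sc1.png

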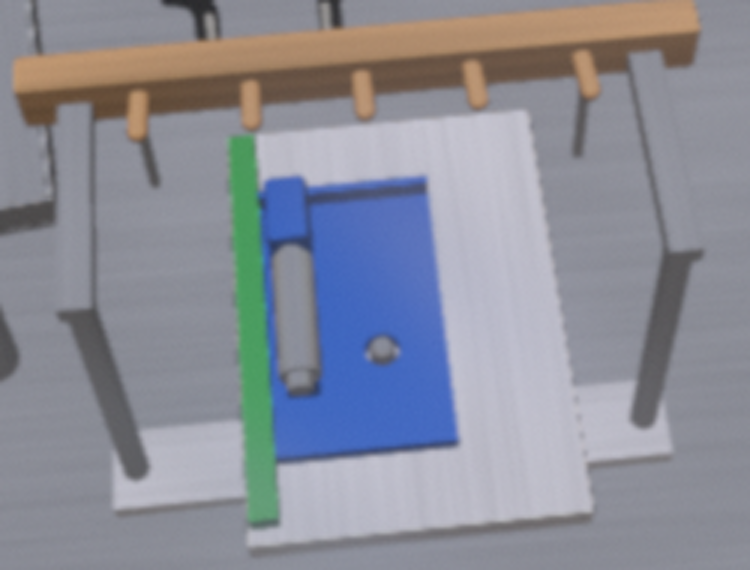

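The pin now shows inside the hole at crop (382, 348). The holder lies flat along the fence, and the handle at crop (287, 210) measures about (0.668, -0.076, 0.077) in the world.

```bash
python3 -m jog '[[0.012,0.0015,-0.016,0,0,0,0.06],[0.012,0,-0.016,0,0,0,0.06],[0.012,0,-0.016,0,0,0,0.06],[0.012,0,-0.015,0,0,0,0.06],[0.012,0,-0.015,0,0,0,0.06],[0,0,0,0,0,0,0.06],[0,0,0,0,0,0,0],[0,0,0,0,0,0,0],[0,0,0,0,0,0,0],[0,0,0,0,0,0,0]]' 40; python3 rt.py 38 1.15
```

```text
time_s: 18.0
eef_pos: [0.6676, -0.0756, 0.071]
eef_rot: [[-0.79, -0.025, 0.613], [-0.016, 1.0, 0.019], [-0.613, 0.005, -0.79]]
wrist_force: [-3.0, 1.1, 3.4]
width: 0.0253
finger_force: 44.7
[ 0.6676 -0.0756  0.071 ] [-0.3  -0.19 -0.26]
```

```bash
python3 -m jog '[[-0.006,0,0,0,0,0,0],[-0.01,-0.0002,0,0,0,0,0],[-0.01,-0.0002,0,0,0,0,0],[-0.01,-0.0002,0,0,0,0,0],[-0.01,-0.0002,0,0,0,0,0],[-0.01,-0.0002,0,0,0,0,0],[-0.01,-0.0002,0,0,0,0,0],[-0.01,-0.0002,0,0,0,0,0],[-0.01,-0.0002,0,0,0,0,0],[0,0,0,0,0,0,0]]'; python3 rt.py 38 1.15; python3 - <<'E'
from h import *
import m
snap('top','top8'); m.run('top8')
E
```

```text
time_s: 19.25
eef_pos: [0.579, -0.077, 0.0692]
eef_rot: [[-0.793, -0.024, 0.608], [-0.015, 1.0, 0.021], [-0.608, 0.007, -0.794]]
wrist_force: [0.0, 0.5, -1.9]
width: 0.0255
finger_force: 44.1
[ 0.579  -0.077   0.0692] [-0.41 -0.53 -0.25]
fence 508 c [ 0.7091 -0.1039] size [0.2657 0.0165] ang 1.09 z [0.0289 0.0336 0.039 ]
   corners [[0.5760999917984009, -0.0982000008225441], [0.5763999819755554, -0.11469999700784683], [0.8421000242233276, -0.1096000000834465], [0.8417999744415283, -0.09319999814033508]]
blue plate 1882 c [ 0.7135 -0.0406] size [0.1795 0.1093] ang 1.13 z [0.0248 0.0294 0.0433]
   corners [[0.6226000189781189, 0.012299999594688416], [0.6248000264167786, -0.09700000286102295], [0.8043000102043152, -0.09350000321865082], [0.8021000027656555, 0.015799999237060547]]
blue high 214 c [ 0.6549 -0.0356] size [0.2079 0.086 ] ang 9.34 z [0.0824 0.0891 0.2274]
   corners [[0.5453000068664551, -0.009999999776482582], [0.5593000054359436, -0.09489999711513519], [0.7644000053405762, -0.06120000034570694], [0.7504000067710876, 0.02370000071823597]]
deck 4001 c [ 0.7066 -0.0179] size [0.29   0.2833] ang 1.21 z [0.0162 0.0196 0.0236]
   corners [[0.5586000084877014, 0.12060000002384186], [0.5645999908447266, -0.16259999573230743], [0.8544999957084656, -0.15649999678134918], [0.8485000133514404, 0.1266999989748001]]
rail 2360 c [ 0.682  -0.0256] size [0.0578 0.3691] ang 1.22 z [0.2462 0.2519 0.2563]
   corners [[0.6492000222206116, 0.1582999974489212], [0.6571000218391418, -0.21070000529289246], [0.7148000001907349, -0.2094999998807907], [0.7070000171661377, 0.15950000286102295]]
sleeve 552 c [ 0.6622 -0.0809] size [0.047  0.2246] ang 86.97 z [0.076  0.0863 0.0963]
   corners [[0.548799991607666, -0.09839999675750732], [0.7731000185012817, -0.11029999703168869], [0.775600016117096, -0.06340000033378601], [0.5511999726295471, -0.051500000059604645]]
plane [ 0.00263074 -0.00506528  0.02716274] [ 0.15072983 -0.29021642]
```

```bash
python3 -m jog '[[-0.01,-0.0002,0,0,0,0,0],[-0.012,-0.0002,0,0,0,0,0],[-0.013,-0.0002,0,0,0,0,0],[-0.01,0,0.008,0,0,0,0],[-0.01,-0.02,0.01,0,0,1,0],[-0.01,-0.045,0,0,0,1,0],[-0.01,-0.045,0,0,0,1,0],[-0.01,-0.045,0,0,0,1,0],[-0.01,-0.045,0,0,0,1,0],[0,-0.035,0,0,0,1,0]]'; python3 -m jog '[[0,0,0,0,0,0,0],[0,0,0,0,0,0,0],[0,0,0,0,0,0,0],[0,0,0,0,0,0,0],[0,0,0,0,0,0,0],[0,0,0,0,0,0,0],[0,0,0,0,0,0,0],[0,0,0,0,0,0,0],[0,0,0,0,0,0,0],[0,0,0,0,0,0,0]]'; python3 rt.py 38 7.2; python3 - <<'E'
from h import *
c=snap('scene','scene2'); i=c['color'][100:340,60:380,::-1]; cv2.imwrite('pics/sc2.png',cv2.resize(i,None,fx=2.4,fy=2.4,interpolation=cv2.INTER_CUBIC))
E
```

```text
time_s: 20.55
eef_pos: [0.4862, -0.3161, 0.0878]
eef_rot: [[-0.787, -0.125, 0.605], [-0.096, 0.992, 0.081], [-0.61, 0.006, -0.792]]
wrist_force: [0.5, 0.2, -1.1]
width: 0.0255
finger_force: 44.1
time_s: 21.8
eef_pos: [0.4889, -0.3134, 0.0887]
eef_rot: [[-0.785, -0.129, 0.606], [-0.098, 0.992, 0.083], [-0.612, 0.006, -0.791]]
wrist_force: [0.3, 0.6, -2.2]
width: 0.0251
finger_force: 44.1
[ 0.4889 -0.3134  0.0887] [-0.31 -0.33 -0.19]
```

View pics/sc2.png

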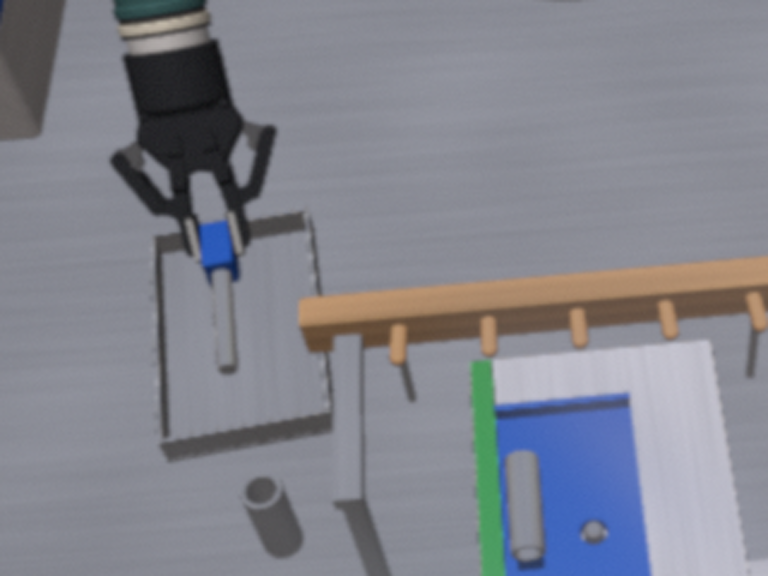

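The dilator is held level over the pan, handle at crop (217, 248) and tip at (227, 368), clear of all four walls. The empty sleeve and the seated holder show at lower right.

```bash
python3 -m jog '[[0,0,-0.012,0,0,0,0],[0,0,-0.012,0,0,0,0],[0,0,-0.012,0,0,0,0],[0,0,-0.012,0,0,0,0],[0,0,-0.008,0,0,0,0],[0,0,-0.006,0,0,0,0],[0,0,-0.004,0,0,0,0],[0,0,-0.003,0,0,0,0],[0,0,0,0,0,0,0],[0,0,0,0,0,0,0]]'
```

```text
time_s: 23.1
eef_pos: [0.489, -0.3134, 0.02]
eef_rot: [[-0.785, -0.129, 0.606], [-0.099, 0.992, 0.083], [-0.612, 0.006, -0.791]]
wrist_force: [0.1, -0.5, -1.4]
width: 0.0251
finger_force: 44.1
```

```bash
python3 -m jog '[[0,0,-0.002,0,0,0,0],[0,0,-0.001,0,0,0,0],[0,0,0,0,0,0,0],[0,0,0,0,0,0,0.045],[0,0,0,0,0,0,0.045],[0,0,0,0,0,0,0.045],[0,0,0,0,0,0,0.045],[0,0,0.005,0,0,0,0.045],[0,0,0.01,0,0,0,0.045],[0,0,0.015,0,0,0,0.045]]'; python3 -m jog '[[0,0,0.03,0,0,0,0.045],[0,0,0.04,0,0,0,0.045],[0,0,0.04,0,0,0,0.045],[0,0,0.04,0,0,0,0.045],[0,0,0.03,0,0,0,0.045],[0,0,0,0,0,0,0.045],[0,0,0,0,0,0,0.045],[0,0,0,0,0,0,0.045],[0,0,0,0,0,0,0.045],[0,0,0,0,0,0,0.045]]'; python3 - <<'E'
from h import *
c=snap('scene','scene3'); i=c['color'][100:340,60:380,::-1]; cv2.imwrite('pics/sc3.png',cv2.resize(i,None,fx=2.4,fy=2.4,interpolation=cv2.INTER_CUBIC))
import m
snap('top','top9'); m.run('top9')
E
```

```text
time_s: 24.35
eef_pos: [0.4889, -0.3131, 0.0475]
eef_rot: [[-0.785, -0.129, 0.606], [-0.098, 0.992, 0.084], [-0.612, 0.007, -0.791]]
wrist_force: [0.1, -0.0, 0.1]
width: 0.0454
finger_force: 0.0
time_s: 25.6
eef_pos: [0.4923, -0.3206, 0.1814]
eef_rot: [[-0.781, -0.113, 0.615], [-0.095, 0.994, 0.061], [-0.618, -0.011, -0.786]]
wrist_force: [-0.2, 0.6, 0.2]
width: 0.0448
finger_force: 0.0
fence 520 c [ 0.7093 -0.104 ] size [0.2663 0.0165] ang 1.2 z [0.0285 0.0335 0.0395]
   corners [[0.5759999752044678, -0.09849999845027924], [0.5763999819755554, -0.11500000208616257], [0.8427000045776367, -0.10939999669790268], [0.8422999978065491, -0.09300000220537186]]
blue plate 2212 c [ 0.6098 -0.122 ] size [0.4677 0.1901] ang 38.38 z [0.0248 0.0299 0.0432]
   corners [[0.3675000071525574, -0.19269999861717224], [0.4855000078678131, -0.3416999876499176], [0.8521999716758728, -0.05130000039935112], [0.7340999841690063, 0.09769999980926514]]
blue high 36 c [ 0.6218 -0.1718] size [0.3391 0.1329] ang 58.83 z [0.0773 0.2236 0.2329]
   corners [[0.4772000014781952, -0.2824999988079071], [0.5909000039100
[... 297 characters left out ...]
 [0.854200005531311, -0.1573999971151352], [0.8486999869346619, 0.14499999582767487]]
rail 2365 c [ 0.6818 -0.0255] size [0.0577 0.3696] ang 1.29 z [0.2462 0.2518 0.2563]
   corners [[0.6488000154495239, 0.15860000252723694], [0.6571000218391418, -0.21089999377727509], [0.7148000001907349, -0.20960000157356262], [0.7064999938011169, 0.1598999947309494]]
sleeve 317 c [ 0.7384 -0.0747] size [0.0241 0.0735] ang 89.4 z [0.08   0.0878 0.0946]
   corners [[0.7016000151634216, -0.08630000054836273], [0.7750999927520752, -0.08709999918937683], [0.7753000259399414, -0.06300000101327896], [0.7017999887466431, -0.062199998646974564]]
plane [-0.00521338 -0.01159705  0.03283108] [-0.29870197 -0.66443196]
```

View pics/sc3.png

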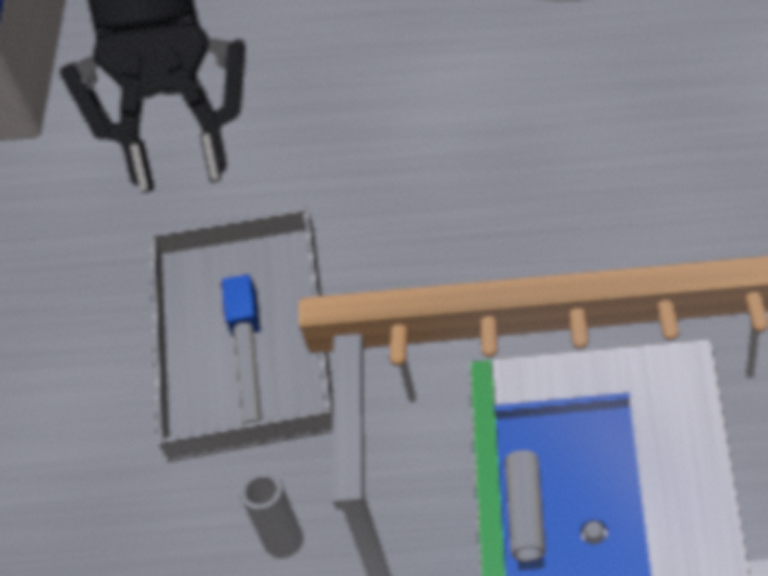

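The picture shows the dilator lying flat in the pan, handle at crop (240, 300) and tip at (252, 415), short of the far wall. The holder is still seated on the pin at (593, 530), and the hand is clear.

```bash
python3 -c "
from h import *
print(arm.finish_job())"
```

```text
the job is handed in; nothing more can be done
None
```

The job is handed in at about 25.7 s: the holder is down flat over the pin, the dilator lies flat in the pan, and the hand is clear of everything; the hand-in call returned no verdict.

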